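Slide the loaded strip magazine home in the loader dock

ROBOT

A 6-joint arm with a two-finger parallel gripper is mounted at the origin on the work surface. World frame = base frame: x ahead of the robot, y to its left, z up, the work surface at z = 0. Lengths are in m, angles in rad, forces in N, time in s.
With the tool pointing down it reaches from about 0.35 to 0.975 m from the base axis. Payload 4.9 kg.
Tool frame: the origin (TCP) lies at the very end of the fingers, on their centre line; the grasp point (between the pads) lies 19 mm behind it; z points along the fingers, x is the direction in which the jaws open and shut, and the axes are right-handed (so a half turn about z gives the same grasp; the last joint's range is limited). The gripper opens to 85 mm and grips with 20 to 120 N. Pads are 22 mm wide; open, the fingers measure 114 mm over their backs; the gripper's body (76 mm by 85 mm) begins 54 mm behind the grasp point. The pads swing forward as they close: fully open they stand 13 mm farther back than shut.
Start: joints at [1.074, 0.053, 1.613, -0, 1.476, -0.119], TCP at [0.231, 0.581, 0.231] pointing down, gripper open.
Joint ranges: [-3.01, 3.01], [-1.01, 2.22], [0.06, 2.58], [-1.02, 4.17], [0.09, 2.62], [-3.14, 3.14]. Speed limits (rad/s): [2.57, 2.57, 3.14, 3.14, 3.14, 3.14].

INTERFACE

Orientations are given as a rotation vector (axis times angle).
In Python, from station import ctrl gives the robot as it stands.
- The arm moves only by the shell command python3 -m handwheel 'ROWS' [OPENING] [FORCE]. ROWS is a JSON object of lists of equal length, an entry for each row: "offset": the shift along the world's x, y, z in units of 40 mm (1.0 is 40 mm), a list of three; "roll": the turn about the world's z in units of 6 degrees (1.0 is 6 degrees). A call has exactly 10 rows; each row is the pose to reach, as a shift and turn from the pose commanded when the call began; what a row does not reach only later rows make up. A row lasts 1/10 s, in which the tool goes at most 50 mm and 8.59 degrees, less where a joint would pass 70% of its speed; a pose out of reach is approached as far as the arm can. A call with a gripper value outside its range is refused whole. OPENING is the finger opening in mm, from 0 to 85.4, set as the call begins (- or left out, the last holds). The fingers move at their own pace and stop on an object; FORCE is the grip in N (left out, the last holds). Time passes only in rows, so rows that repeat a pose let the fingers close, or fill a call up. It gives the time, the measured TCP pose, the force and the opening at its end, in the units of the state.
- ctrl.get_obs(): the state, without advancing time (a new reading comes with each control period).
- ctrl.get_image(name): name is "side" or "top" or "wrist"; returns a dict with "img" (420x560x3 uint8, red, green, blue), "fx", "fy", "cx", "cy" (pixels), "k1" (the pictures are not rectified: a ray, as slopes to the right and down, at radius r is drawn at 1 + k1 r^2 times it, then the intrinsics apply), "T" (4x4, takes a point from camera to world coordinates). Camera axes: x right, y down, z forward; pixel columns grow to the right and rows downward; lengths in m; the calibration is good to about 2 mm. A picture is of the moment at which its call begins. There is no depth.
- ctrl.finish_job(): hands the job in, once; it reports no verdict.
The state is a dict: "t": time; "q": joint angles; "dq": joint speeds; "effort": joint torques, N m; "tool_pos": TCP position; "tool_rot": TCP orientation; "contact_force": force on the tool from outside, world axes, zero at the start; "wrist_torque": the same for the moment, N m; "opening": finger opening in m.
Only numpy, scipy, OpenCV 4.12 (cv2) and the standard library are available. Lean on these libraries where they do the work, as an engineer would, in place of code of your own. Each camera call takes 0.05 s, during which the arm holds its last target.

TASK

Push the tall, heavy strip magazine along the bench into the loader dock until it sits squarely against the back stop. Push only on its black base, low down, so that it slides flat and neither tips nor leaves the bench; do not push on the silver stack or its handle, and leave the flask, the die tray and the lens standing where they are. Then take the robot away.

Things in the scene. Friction and masses are not known exactly. Their poses are not given: they have to be found in the camera images.
- magazine: Loose magazine, 0.7 to 1.0 kg, 175 mm tall. Black base 100 (x) by 110 (y) by 35 mm high; the stack on it is set back 34 mm from the base's rear face, 10 mm from its front, 11 mm from its sides. Origin: centre of the base's underside, on the bench. x: from the rear face (to push) to the face that enters the dock first; y left; z up. It starts 140 to 170 mm short of its place, up to 22 mm and 0.22 rad off the dock's axis.
- stack: Upper part, fixed on the magazine's base, not to be pushed: silver slotted sides with blue stripes, copper strips between, black handle on top. Origin: centre of its underside, 35 mm above and 12 mm ahead (+x) of the magazine's origin, same axes; 56 (x) by 88 (y) by 115 mm, handle 25 mm higher (bar along y, 72 mm wide).
- push_face (a point): Middle of the rear face of the magazine's black base, 50 mm behind (-x) the magazine's origin and 17.5 mm above the bench; axes as the magazine's. The face is 110 mm wide, 35 mm high. Friction on the bench is about 0.5 to 0.7: pushed on the base with some 3 to 7 N the magazine slides, pushed high on the stack (above 60 to 85 mm) it tips.
- dock: Fixed dock, mouth towards the robot. Origin: on the bench, where the seated magazine's centre belongs (yellow 100 by 110 mm rectangle); x points in, y left. Aluminium back stop: face at x = 50 mm, 40 mm high, green pad on top. Side guides 25 mm high, 122 mm apart, from x = -22 to 50 mm; then yellow flares splay out at 0.55 rad to a mouth 170 mm wide at x = -60 mm. No step in the floor.
- flask: Bystander: small bottle with a red cap, 48 mm across and 115 mm high, left of the way into the dock. Origin: centre of its underside.
- die_tray: Bystander: small black open tray with silver discs, 70 by 70 by 14 mm, right of the dock. Origin: centre of its underside.
- lens: Bystander: dark stepped lens barrel, 40 mm across and 55 mm high, right of the way into the dock. Origin: centre of its underside.
Things that resemble listed ones, but are neither listed nor needed, are in the scene too. What is shaped like the magazine but red is not meant. What is shaped like the dock but white is not meant.

How it is judged:
By the outcome, as a careful person would: the job done as asked, in the order asked, and still so for the second after the job is handed in, with the robot touching nothing.
It also fails if it takes over 38 s, if anything falls off the work surface, if the arm or the gripper's body presses on something with over 40 N, if the wrist force passes 120 N, or if a joint passes its speed limit or range.

## Working session

There is one attempt and no reset: what is moved stays moved. The work goes in short steps, Python scripts to look and compute and a shell command to move; the robot and the scene stay as the last step left them, time stands still between calls to the robot, and variables do not carry over. Pictures are saved under pics/ and viewed, and the job is handed in when it is done.

```bash
ls; mkdir -p pics; cat > h.py <<'E'
import numpy as np, cv2
from station import ctrl
def snap(n,f):
    d=ctrl.get_image(n); cv2.imwrite(f"pics/{f}.png",d["img"][:,:,::-1]); np.savez(f"pics/{f}.npz",**{k:v for k,v in d.items()}); return d
def load(f): return dict(np.load(f"pics/{f}.npz"))
def ray(d,u,v):
    x=(u-d["cx"])/d["fx"]; y=(v-d["cy"])/d["fy"]; k=float(d["k1"])
    a,b=x,y
    for _ in range(30):
        s=1+k*(a*a+b*b); a,b=x/s,y/s
    R=d["T"][:3,:3]; return d["T"][:3,3], R@np.array([a,b,1.])
def onz(d,u,v,z):
    o,r=ray(d,u,v); return o+r*(z-o[2])/r[2]
def proj(d,P):
    P=np.asarray(P,float); c=np.linalg.inv(d["T"])@np.append(P,1); a,b=c[0]/c[2],c[1]/c[2]
    s=1+float(d["k1"])*(a*a+b*b); return np.array([d["fx"]*a*s+d["cx"],d["fy"]*b*s+d["cy"]])
def crop(f,u0,v0,u1,v1,s,out):
    im=cv2.imread(f"pics/{f}.png")[v0:v1,u0:u1]; cv2.imwrite(f"pics/{out}.png",cv2.resize(im,None,fx=s,fy=s,interpolation=cv2.INTER_CUBIC))
E
python3 - <<'E'
from h import *
for n in("top","side"):
    d=snap(n,n+"0"); print(n,d["fx"],d["cx"],d["cy"],d["k1"],d["T"].round(3).tolist())
o=ctrl.get_obs();print(o)
E
```

```text
pics
top 403.31134481765855 270.34594828874145 217.8366531883264 0.02765691167870158 [[0.003, -0.998, 0.061, 0.477], [-1.0, -0.003, -0.007, 0.049], [0.007, -0.061, -0.998, 1.069], [0.0, 0.0, 0.0, 1.0]]
side 395.5352747416846 278.3608914889719 208.0114928242439 0.03544021868897579 [[0.901, -0.334, 0.279, 0.309], [-0.434, -0.674, 0.597, -0.452], [-0.011, -0.659, -0.752, 0.686], [0.0, 0.0, 0.0, 1.0]]
{'t': 0.1, 'q': array([ 1.07397020e+00,  5.33049192e-02,  1.61418151e+00,  2.84861070e-05,
        1.47600883e+00, -1.18985191e-01]), 'dq': array([ 0.00082327, -0.0015334 , -0.00413172,  0.00157837,  0.00152653,
       -0.00051799]), 'effort': array([ 5.88979965e-04, -3.94901454e+01, -3.71362996e+01, -1.06359441e-04,
        3.92111324e-03,  4.10888561e-05]), 'tool_pos': array([0.23027883, 0.58041136, 0.23016241]), 'tool_rot': array([ 2.59839927,  1.7642516 , -0.00267409]), 'contact_force': array([-0.74864577, -0.4605404 , -0.73041663]), 'wrist_torque': array([ 0.02047824,  0.03173409, -0.00177299]), 'opening': 0.08543357632327286}
```

View pics/top0.png

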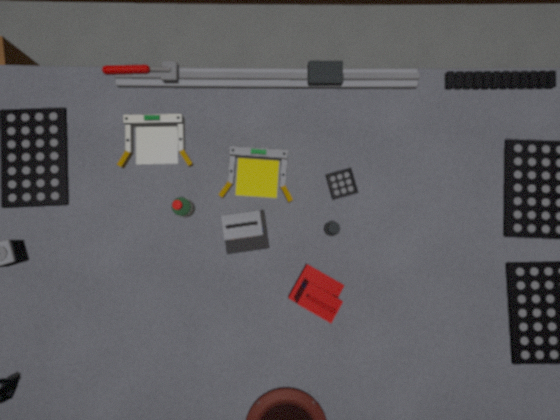

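View pics/side0.png

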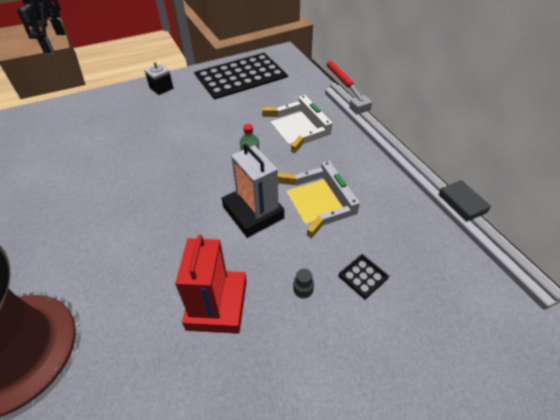

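Top view: the silver and black magazine is at (245,232) and its red lookalike is at (317,293). The aluminium/yellow dock is at (257,178) and the white lookalike is at (155,140). The magazine and the yellow dock fit the description by colour. I'll confirm both in enlarged crops.

```bash
python3 - <<'E'
from h import *
crop("top0",160,135,300,265,5.5,"top0c"); crop("side0",200,130,380,250,4.4,"side0c")
E
```

```text
(no output)
```

View pics/top0c.png

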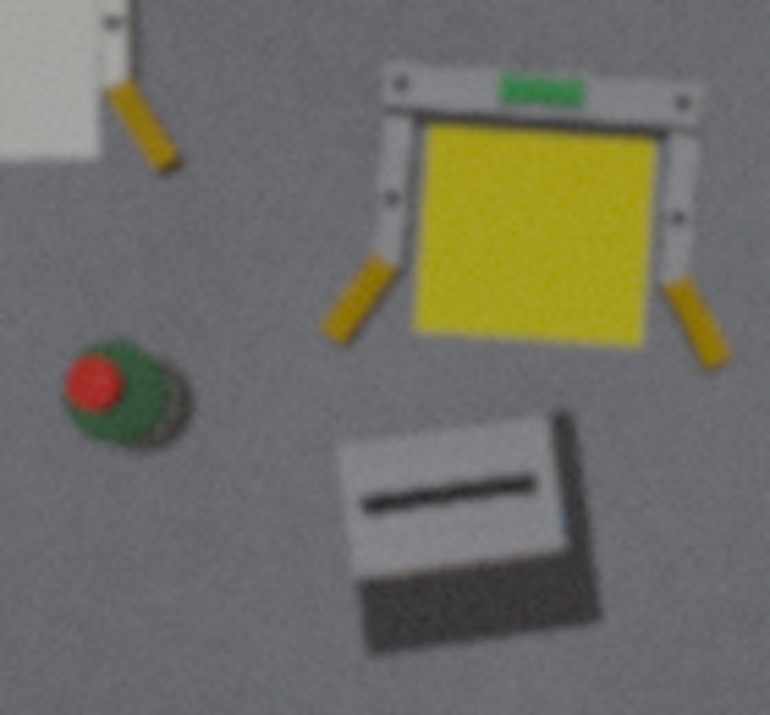

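View pics/side0c.png

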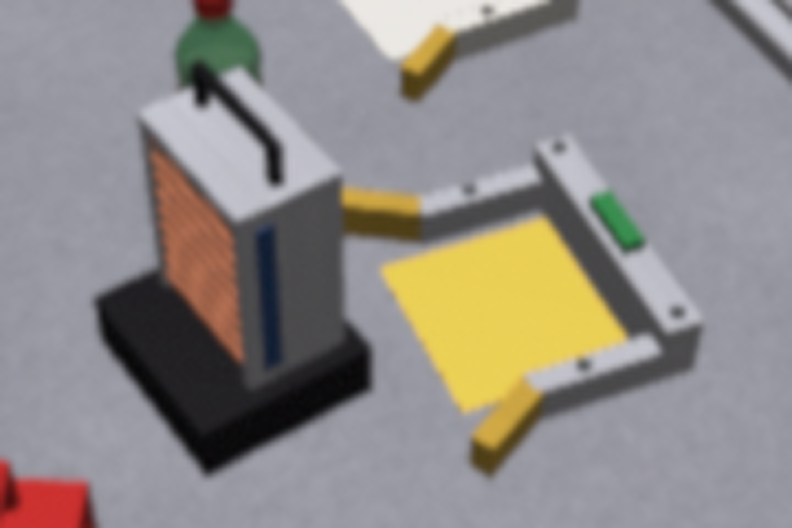

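```bash
cat > fit.py <<'E'
from h import *
from scipy.optimize import least_squares
def fit(obs,x0):
    # obs: list (d, uv, localxyz)
    def res(p):
        c,s=np.cos(p[2]),np.sin(p[2]); r=[]
        for d,uv,l in obs:
            P=[p[0]+c*l[0]-s*l[1],p[1]+s*l[0]+c*l[1],l[2]]; r+=list(proj(d,P)-uv)
        return np.array(r)
    s=least_squares(res,x0,loss="soft_l1"); return s.x,res(s.x).reshape(-1,2)
def pts(d,o,s,L): return [(d,np.array([o[0]+a/s,o[1]+b/s]),l) for a,b,l in L]
E
python3 - <<'E'
from fit import *
t=load("top0"); sd=load("side0"); O=(160,135); S=(200,130)
dk=pts(t,O,5.5,[(427,123,(.05,.055,0)),(658,137,(.05,-.055,0)),(414,333,(-.05,.055,0)),(643,347,(-.05,-.055,0))])+pts(sd,S,4.4,[(545,215,(.05,.055,0)),(380,268,(-.05,.055,0)),(465,413,(-.05,-.055,0))])
p,r=fit(dk,[.55,.05,0]);print("dock",p.round(4),r.round(1).tolist())
z=.035;h=.15
mt=pts(t,O,5.5,[(360,578,(-.016,.044,h)),(340,445,(.04,.044,h)),(548,418,(.04,-.044,h)),(568,550,(-.016,-.044,h)),(368,655,(-.05,.055,0)),(603,620,(-.05,-.055,0))])
ms=pts(sd,S,4.4,[(208,474,(-.05,-.055,0)),(208,437,(-.05,-.055,z)),(97,300,(-.05,.055,z)),(371,350,(.05,-.055,z)),(371,388,(.05,-.055,0)),(141,115,(-.016,.044,h)),(240,220,(-.016,-.044,h)),(342,178,(.04,-.044,h)),(243,70,(.04,.044,h))])
for o in(mt,ms,mt+ms):
    m,r=fit(o,[.4,.05,0]);print("mag",m.round(4),r.round(1).tolist())
R=lambda a:np.array([[np.cos(a),-np.sin(a)],[np.sin(a),np.cos(a)]])
print("mag in dock",(R(-p[2])@(m[:2]-p[:2])).round(4),m[2]-p[2])
print("pushface",m[:2]+R(m[2])@[-.05,0])
for n,uv,hh in(("flaskcap",(177,205),.115),("lens",(332,228),.055)): print(n,onz(t,*uv,hh).round(3))
print("red nearest",onz(t,310,266,0.1), onz(t,343,288,.035),onz(t,300,280,.15))
E
```

```text
dock [ 0.6503  0.0759 -0.0593] [[0.6, 0.1], [-0.3, 0.1], [0.5, -1.0], [0.1, -0.9], [-0.5, 0.3], [-0.4, -0.2], [-0.4, -0.3]]
mag [0.5034 0.1047 0.1372] [[-0.7, 0.1], [-0.2, -0.1], [0.2, -0.3], [-0.1, 0.0], [1.4, -0.2], [-0.0, 0.5]]
mag [0.5063 0.1021 0.1413] [[0.2, 1.7], [-1.0, 0.1], [-0.9, -0.7], [1.3, -0.5], [1.3, 1.0], [-0.4, -0.6], [-0.3, 0.7], [0.7, -1.1], [-0.2, -0.4]]
mag [0.5051 0.1034 0.1447] [[-0.1, -0.5], [0.3, -0.6], [0.6, -1.2], [0.5, -0.9], [2.0, -0.7], [0.6, -0.3], [-0.5, 1.5], [-1.7, -0.2], [-1.7, -0.8], [0.6, -0.8], [0.6, 0.7], [-1.3, -0.7], [-1.1, 0.5], [-0.1, -1.4], [-1.1, -0.6]]
mag in dock [-0.1466  0.0189] 0.20405556773278544
pushface [0.4556035  0.09618877]
flaskcap [0.565 0.263 0.115]
lens [ 0.513 -0.113  0.055]
red nearest [ 0.42075974 -0.05282638  0.1       ] [ 0.36170855 -0.14323963  0.035     ] [ 0.39213263 -0.02483876  0.15      ]
```

Both crops confirm the targets: black base, silver stack with copper strips and a blue stripe, and an aluminium dock with a yellow floor and a green pad. Dock pose is (0.650, 0.076, -0.059 rad). Magazine pose is (0.505, 0.103, +0.145 rad). I'll work out the approach: two spread fingers flat against the rear face.

```bash
python3 - <<'E'
from h import *
from scipy.spatial.transform import Rotation as Ro
o=ctrl.get_obs(); R=Ro.from_rotvec(o["tool_rot"]).as_matrix(); a=np.arctan2(R[1,0],R[0,0]); print(np.degrees(a), R.round(3))
for t in(np.pi/2+.1447,-np.pi/2+.1447): print("roll deg",np.degrees((t-a+np.pi)%(2*np.pi)-np.pi))
tgt=np.array([.385,.086,.231]); print((tgt-o["tool_pos"])/.04, o["q"])
E
```

```text
68.35116648694866 [[ 0.369  0.929 -0.001]
 [ 0.929 -0.369 -0.002]
 [-0.002 -0.    -1.   ]]
roll deg 29.939532808594354
roll deg -150.06046719140565
[  3.86802922 -12.36028412   0.02093979] [ 1.07397020e+00  5.33049192e-02  1.61418151e+00  2.84861070e-05
  1.47600883e+00 -1.18985191e-01]
```

```bash
python3 -m handwheel '{"offset":[[0.3,-1,0],[0.7,-2.2,0],[1.0,-3.3,0],[1.4,-4.4,0],[1.7,-5.5,0],[2.0,-6.6,0],[2.4,-7.7,0],[2.7,-8.8,0],[3.1,-9.9,0],[3.4,-10.9,0]],"roll":[0.5,1,1.5,2,2.5,3,3.5,4,4.5,5]}' 60 && python3 -m handwheel '{"offset":[[0.2,-0.7,0],[0.4,-1.4,0],[0.4,-1.4,-0.8],[0.4,-1.4,-1.6],[0.4,-1.4,-2.4],[0.4,-1.4,-3.2],[0.4,-1.4,-3.8],[0.4,-1.4,-3.8],[0.4,-1.4,-3.8],[0.4,-1.4,-3.8]],"roll":[0,0,0,0,0,0,0,0,0,0]}'
python3 - <<'E'
from h import *
snap("side","side1");snap("top","top1");snap("wrist","wrist1")
o=ctrl.get_obs();print(o["tool_pos"],o["contact_force"],o["opening"])
from scipy.spatial.transform import Rotation as Ro
R=Ro.from_rotvec(o["tool_rot"]).as_matrix();print(np.degrees(np.arctan2(R[1,0],R[0,0])))
E
```

```text
t: 1.1
tool_pos: [0.3666, 0.143, 0.231]
tool_rot: [2.051, 2.379, 0.0]
contact_force: [0.2, 0.4, -0.2]
opening: 0.0601
t: 2.1
tool_pos: [0.3838, 0.089, 0.0811]
tool_rot: [2.052, 2.376, 0.003]
contact_force: [0.3, -0.8, -0.7]
opening: 0.0601
[0.38373436 0.08895506 0.08098204] [ 0.66035651 -0.56011416  0.43723206] 0.06008744165669292
98.35458862915142
```

View pics/side1.png

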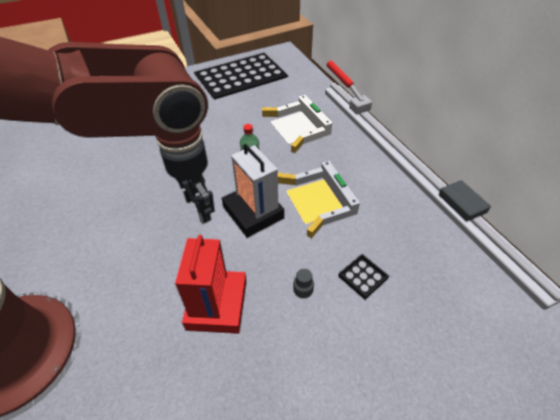

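View pics/wrist1.png

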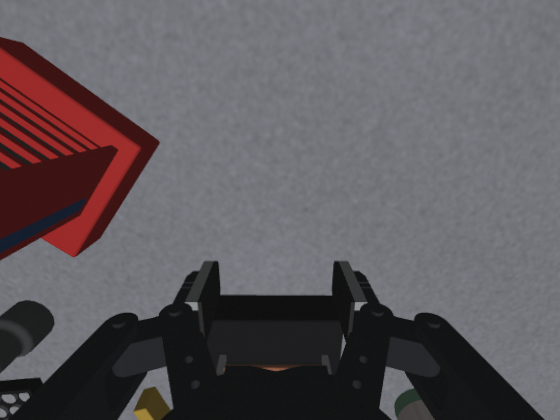

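Side view: the gripper at (200,190) is behind the magazine at (252,190), clear of the red block at (210,290). Wrist view: both fingers are open and behind the base.

The magazine needs to turn about -0.2 rad and shift 19 mm right. I'll yaw the tool past dock alignment, let the left finger turn the base until it sits flush on both fingers, drive along that heading, then turn back at the mouth.

```bash
python3 -m handwheel '{"offset":[[0,0,0],[0,0,-0.5],[0,0,-1.0],[0,0.1,-1.4],[0,0.2,-1.8],[0.2,0.3,-1.8],[0.4,0.5,-1.8],[0.5,0.5,-1.8],[0.5,0.5,-1.8],[0.5,0.5,-1.8]],"roll":[-1.2,-2.4,-3.6,-4.8,-4.8,-4.8,-4.8,-4.8,-4.8,-4.8]}'
python3 - <<'E'
from h import *
snap("side","side2");snap("top","top2")
crop("side2",150,100,340,240,4.2,"side2c");crop("top2",170,135,310,275,4.2,"top2c")
E
```

```text
t: 3.25
tool_pos: [0.4033, 0.1089, 0.0081]
tool_rot: [2.58, 1.792, 0.001]
contact_force: [-0.6, -0.1, 0.6]
opening: 0.06
```

View pics/side2c.png

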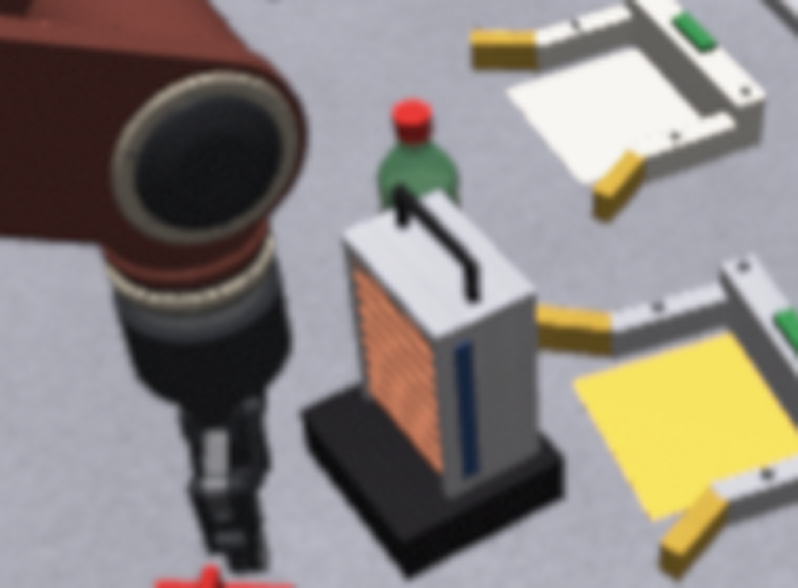

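View pics/top2c.png

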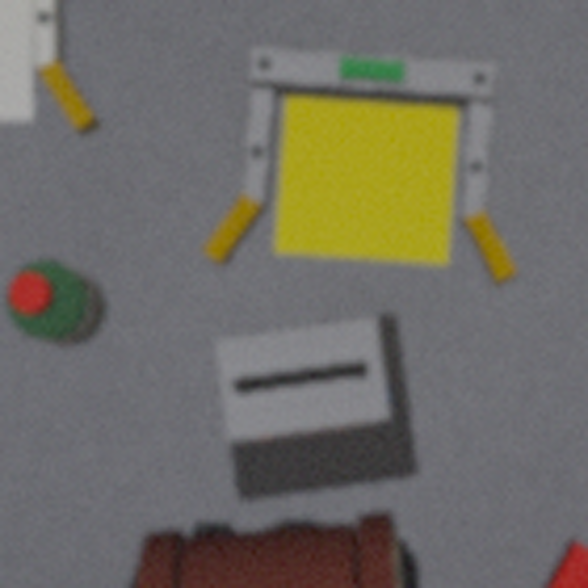

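```bash
python3 - <<'E'
from h import *
sd=load("side2")
for z in(.008,.08,.12,.15,.175,.2,.22,.25): print(z,((proj(sd,[.4033,.1089,z])-[150,100])*4.2).round(0))
# reach of width: 40mm radius at z .15
for z in(.12,.15,.18,.2):
  for dx in(-.05,.05): print(z,dx,((proj(sd,[.4033+dx*.9,.1089-dx*.43,z])-[150,100])*4.2).round(0))
E
```

```text
0.008 [250. 524.]
0.08 [229. 432.]
0.12 [216. 376.]
0.15 [206. 330.]
0.175 [197. 290.]
0.2 [187. 248.]
0.22 [179. 213.]
0.25 [166. 158.]
0.12 -0.05 [110. 377.]
0.12 0.05 [321. 375.]
0.15 -0.05 [ 97. 331.]
0.15 0.05 [314. 329.]
0.18 -0.05 [ 82. 283.]
0.18 0.05 [307. 281.]
0.2 -0.05 [ 72. 249.]
0.2 0.05 [301. 247.]
```

The black gripper body has a radius of about 37 mm at z = 0.12–0.18. That leaves clearance to the stack, which starts 45 mm ahead of the tool axis when the fingers touch the base. Starting the push.

```bash
python3 -m handwheel '{"offset":[[0.2,-0.07,0],[0.4,-0.15,0],[0.5,-0.19,0],[0.6,-0.22,0],[0.7,-0.26,0],[0.8,-0.3,0],[0.9,-0.34,0],[1.0,-0.37,0],[1.05,-0.39,0],[1.1,-0.41,0]],"roll":[0,0,0,0,0,0,0,0,0,0]}'
python3 - <<'E'
from h import *
snap("side","side3");snap("top","top3")
crop("side3",150,100,340,240,4.2,"side3c");crop("top3",170,135,310,275,4.2,"top3c")
E
```

```text
t: 4.35
tool_pos: [0.4454, 0.0926, 0.0065]
tool_rot: [-2.579, -1.791, 0.004]
contact_force: [-4.1, 1.8, -0.0]
opening: 0.06
```

View pics/side3c.png

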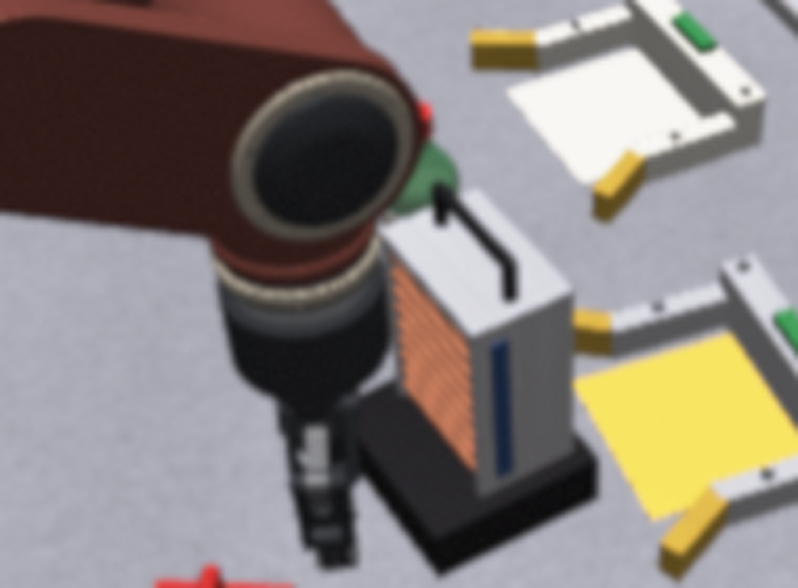

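View pics/top3c.png

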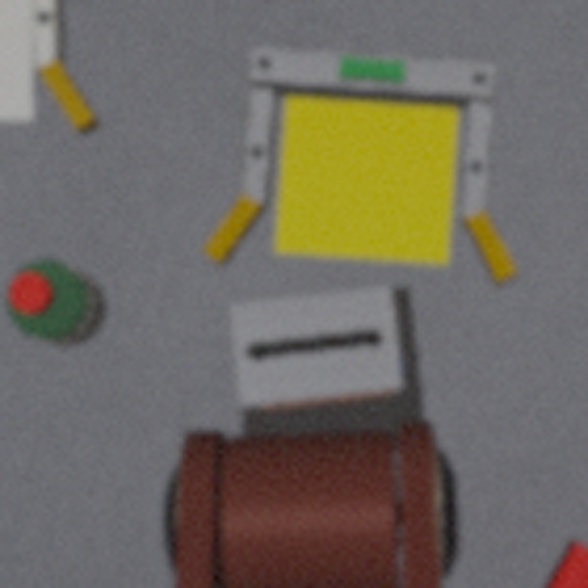

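```bash
cat > m.py <<'E'
from fit import *
D=np.array([.6503,.0759,-.0593])
def mag(tf,sf,T,S,oT,sT,oS,sS,x0=(.55,.09,0)):
    h=.15;z=.035
    N=dict(FL=(.04,.044,h),FR=(.04,-.044,h),RR=(-.016,-.044,h),RL=(-.016,.044,h),bRR=(-.05,-.055,0),tRR=(-.05,-.055,z),bRL=(-.05,.055,0),tRL=(-.05,.055,z),bFR=(.05,-.055,0),tFR=(.05,-.055,z),bFL=(.05,.055,0),tFL=(.05,.055,z))
    o=pts(load(tf),oT,sT,[(*v,N[k]) for k,v in T.items()]) if T else []
    if S:o+=pts(load(sf),oS,sS,[(*v,N[k]) for k,v in S.items()])
    m,r=fit(o,x0)
    a=-D[2];R=np.array([[np.cos(a),-np.sin(a)],[np.sin(a),np.cos(a)]])
    print("mag",m.round(4),"maxres",abs(r).max().round(1),"in dock",(R@(m[:2]-D[:2])).round(4),(m[2]-D[2]).round(3))
    return m
def tool(m):
    from scipy.spatial.transform import Rotation as Ro
    o=ctrl.get_obs();Rm=Ro.from_rotvec(o["tool_rot"]).as_matrix()
    a=np.arctan2(Rm[1,0],Rm[0,0])-np.pi/2
    c,s=np.cos(m[2]),np.sin(m[2]);d=o["tool_pos"][:2]-m[:2]
    print("tool heading",a.round(3),"pos",o["tool_pos"].round(4),"in mag",(c*d[0]+s*d[1]).round(4),(-s*d[0]+c*d[1]).round(4),"rel yaw",(a-m[2]).round(3),"F",o["contact_force"].round(1))
E
python3 - <<'E'
from m import *
T=dict(FL=(232,305),FR=(392,287),RR=(403,387),RL=(242,408))
S=dict(RL=(382,232),RR=(472,335),FR=(575,293),FL=(478,188),bRR=(440,575),tRR=(440,537),tFR=(597,462),bFR=(597,497))
a=("top3","side3");k=((170,135),4.2,(150,100),4.2)
mag(*a,T,None,*k);mag(*a,None,S,*k);m=mag(*a,T,S,*k);tool(m)
E
```

```text
mag [0.5214 0.0977 0.1197] maxres 0.3 in dock [-0.13    0.0142] 0.179
mag [0.5227 0.0969 0.1157] maxres 1.4 in dock [-0.1286  0.0134] 0.175
mag [0.5222 0.0972 0.1201] maxres 1.4 in dock [-0.1291  0.0137] 0.179
tool heading -0.357 pos [0.446  0.0923 0.0067] in mag -0.0762 0.0043 rel yaw -0.477 F [-3.2  0.9 -0.9]
```

The fingers grip well, since the push angle reached 0.53 rad without slipping. So the magazine mostly translated: in dock axes it is now at (-129, +14) mm with yaw +0.18. I'll turn the tool partly back and push the left finger straight ahead to rotate the magazine clockwise.

```bash
python3 -m handwheel '{"offset":[[0.15,-0.05,0],[0.3,-0.1,0],[0.42,-0.12,0],[0.54,-0.13,0],[0.66,-0.14,0],[0.78,-0.15,0],[0.9,-0.16,0],[1.02,-0.17,0],[1.14,-0.18,0],[1.26,-0.2,0]],"roll":[0.7,1.4,1.4,1.4,1.4,1.4,1.4,1.4,1.4,1.4]}'
python3 - <<'E'
from h import *
snap("side","side4");snap("top","top4")
crop("side4",170,100,360,240,4.2,"side4c");crop("top4",170,135,310,275,4.2,"top4c")
E
```

```text
t: 5.45
tool_pos: [0.4973, 0.0845, 0.0073]
tool_rot: [-2.442, -1.976, -0.0]
contact_force: [-2.3, 0.5, -1.7]
opening: 0.0598
```

View pics/side4c.png

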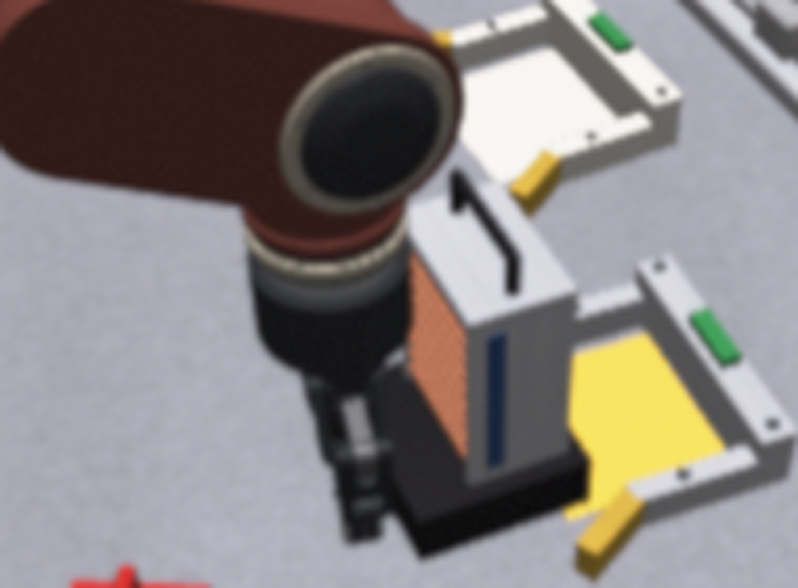

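View pics/top4c.png

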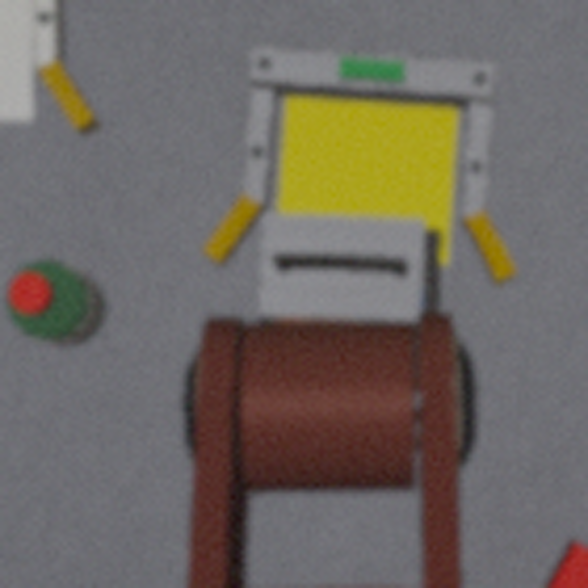

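```bash
python3 - <<'E'
from m import *
T=dict(FL=(260,212),FR=(425,219))
S=dict(RR=(468,328),FR=(577,293),bRR=(420,558),tRR=(420,520),tFR=(588,460),bFR=(588,495))
a=("top4","side4");k=((170,135),4.2,(170,100),4.2)
mag(*a,T,None,*k);mag(*a,None,S,*k);m=mag(*a,T,S,*k);tool(m)
E
```

```text
mag [ 0.5651  0.0874 -0.039 ] maxres 0.5 in dock [-0.0857  0.0064] 0.02
mag [ 0.5647  0.086  -0.0201] maxres 1.4 in dock [-0.086  0.005] 0.039
mag [ 0.5651  0.0864 -0.0249] maxres 1.4 in dock [-0.0857  0.0054] 0.034
tool heading -0.211 pos [0.4983 0.0843 0.0078] in mag -0.0667 -0.0038 rel yaw -0.186 F [-1.3 -1.5 -0.3]
```

In dock axes the magazine is now at (-86, +5.5) mm with yaw about +0.03. I'll square the tool to the dock and push on, angled slightly right.

```bash
python3 -m handwheel '{"offset":[[0.15,-0.06,0],[0.28,-0.09,0],[0.4,-0.11,0],[0.52,-0.13,0],[0.64,-0.15,0],[0.76,-0.17,0],[0.88,-0.19,0],[1.0,-0.21,0],[1.12,-0.23,0],[1.24,-0.25,0]],"roll":[0.7,1.4,1.4,1.4,1.4,1.4,1.4,1.4,1.4,1.4]}'
python3 - <<'E'
from h import *
snap("side","side5");snap("top","top5")
crop("side5",190,100,380,240,4.2,"side5c");crop("top5",170,135,310,275,4.2,"top5c")
E
```

```text
t: 6.55
tool_pos: [0.5465, 0.0746, 0.0077]
tool_rot: [-2.291, -2.149, 0.001]
contact_force: [-5.2, 1.3, 1.7]
opening: 0.0599
```

View pics/side5c.png

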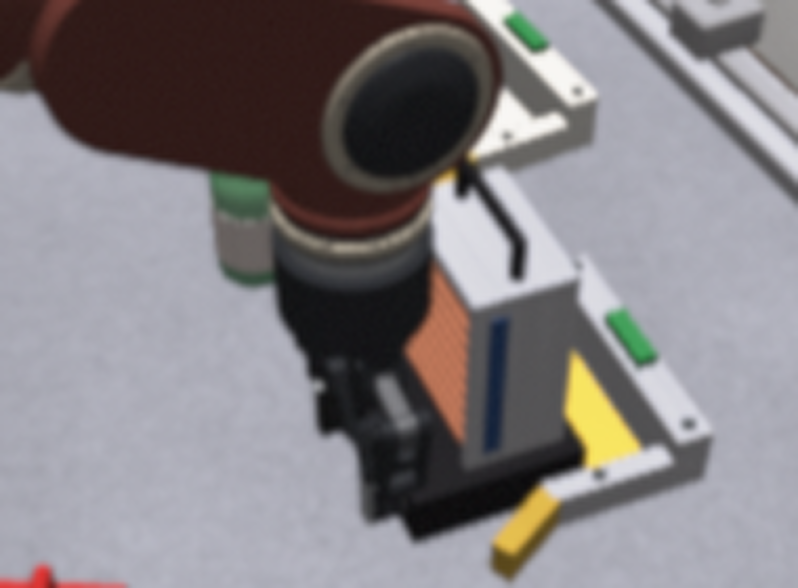

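View pics/top5c.png

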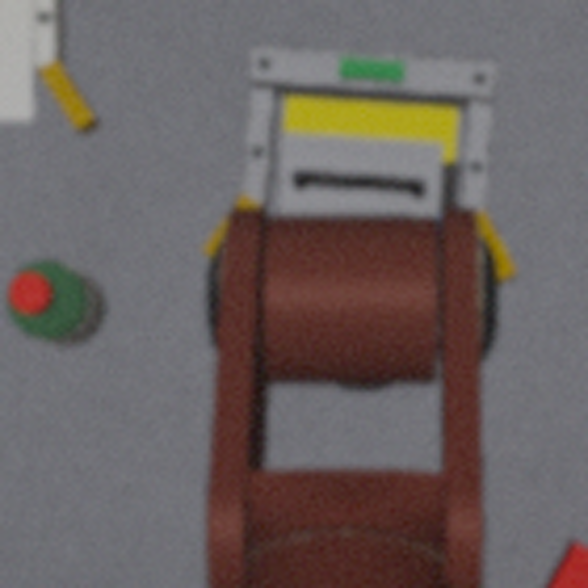

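```bash
python3 - <<'E'
from m import *
T=dict(FL=(278,132),FR=(443,145))
S=dict(RR=(470,307),FR=(579,272),bRR=(415,542),tRR=(415,503),tFR=(584,445))
a=("top5","side5");k=((170,135),4.2,(190,100),4.2)
mag(*a,T,None,*k);mag(*a,None,S,*k);m=mag(*a,T,S,*k);tool(m)
E
```

```text
mag [ 0.6076  0.0792 -0.0755] maxres 0.6 in dock [-0.0428  0.0008] -0.016
mag [ 0.6073  0.0779 -0.04  ] maxres 0.8 in dock [-0.043  -0.0005] 0.019
mag [ 0.6077  0.078  -0.0503] maxres 0.8 in dock [-0.0426 -0.0005] 0.009
tool heading -0.064 pos [0.5476 0.0743 0.0079] in mag -0.0599 -0.0067 rel yaw -0.014 F [-1.6  0.7 -0.5]
```

The magazine is flush on both fingers and centred, at (-43, 0) mm with yaw about 0. I'll push straight along the dock axis, then creep until the stop shows in the force.

```bash
python3 -m handwheel '{"offset":[[0.1,-0.01,0],[0.2,-0.01,0],[0.3,-0.02,0],[0.4,-0.02,0],[0.5,-0.03,0],[0.6,-0.04,0],[0.7,-0.04,0],[0.8,-0.05,0],[0.9,-0.05,0],[0.95,-0.06,0]],"roll":[0,0,0,0,0,0,0,0,0,0]}'; python3 -m handwheel '{"offset":[[0.01,0,0],[0.02,0,0],[0.03,0,0],[0.04,0,0],[0.05,0,0],[0.06,0,0],[0.07,0,0],[0.08,0,0],[0.09,0,0],[0.1,-0.01,0]],"roll":[0,0,0,0,0,0,0,0,0,0]}'
```

```text
t: 7.65
tool_pos: [0.5844, 0.0721, 0.0076]
tool_rot: [-2.291, -2.149, 0.001]
contact_force: [-5.4, 1.2, 5.1]
opening: 0.0602
t: 8.65
tool_pos: [0.5876, 0.072, 0.0076]
tool_rot: [-2.29, -2.148, 0.002]
contact_force: [-8.2, 3.4, 5.8]
opening: 0.0599
```

```bash
python3 -m handwheel '{"offset":[[0.01,0,0],[0.02,0,0],[0.03,0,0],[0.04,0,0],[0.05,0,0],[0.06,0,0],[0.07,0,0],[0.08,0,0],[0.09,0,0],[0.1,-0.01,0]],"roll":[0,0,0,0,0,0,0,0,0,0]}'
python3 - <<'E'
from h import *
snap("side","side6");snap("top","top6")
crop("side6",190,100,380,240,4.2,"side6c");crop("top6",170,105,310,245,4.2,"top6c")
E
```

```text
t: 9.65
tool_pos: [0.5875, 0.072, 0.0069]
tool_rot: [-2.284, -2.143, 0.014]
contact_force: [-23.2, 2.8, 16.2]
opening: 0.0597
```

View pics/side6c.png

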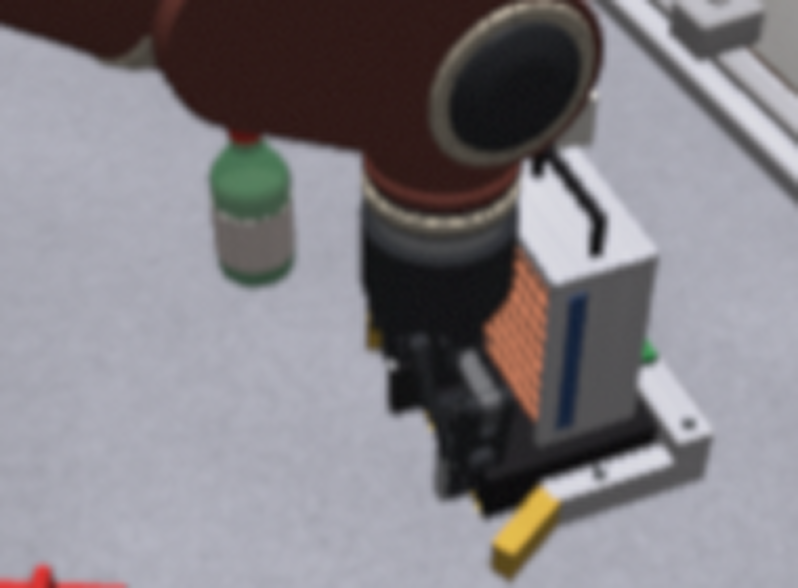

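View pics/top6c.png

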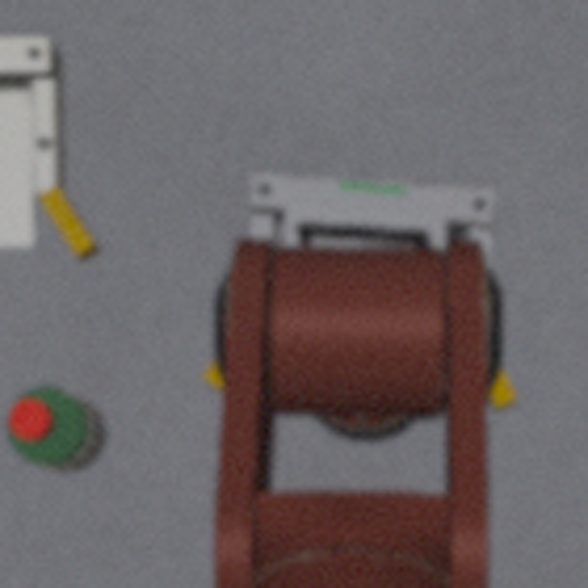

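The TCP stopped at x = 0.5875 while the force rose to 23 N, so the magazine is on the stop. The pictures show it inside the guides. I'll back straight out along the dock axis, then rise.

```bash
python3 -m handwheel '{"offset":[[-0.1,0.01,0],[-0.2,0.01,0],[-0.35,0.02,0],[-0.6,0.04,0],[-1.0,0.06,0],[-1.5,0.09,0],[-2.0,0.12,0],[-2.4,0.14,0],[-2.5,0.15,0],[-2.5,0.15,0]],"roll":[0,0,0,0,0,0,0,0,0,0]}'; python3 -m handwheel '{"offset":[[0,0,0.6],[0,0,1.4],[0,0,2.2],[0,0,3.0],[-0.4,0,3.8],[-1,0,4.6],[-1.6,0,5],[-2,0,5],[-2,0,5],[-2,0,5]],"roll":[0,0,0,0,0,0,0,0,0,0]}'
python3 - <<'E'
from h import *
snap("side","side7");snap("top","top7")
crop("side7",190,100,380,240,4.2,"side7c");crop("top7",170,105,310,245,4.2,"top7c")
E
```

```text
t: 10.75
tool_pos: [0.4923, 0.0773, 0.0075]
tool_rot: [2.29, 2.149, 0.001]
contact_force: [0.2, -0.7, 0.5]
opening: 0.0601
t: 11.75
tool_pos: [0.4132, 0.0772, 0.2076]
tool_rot: [2.29, 2.149, 0.002]
contact_force: [0.2, -0.4, -1.0]
opening: 0.06
```

View pics/side7c.png

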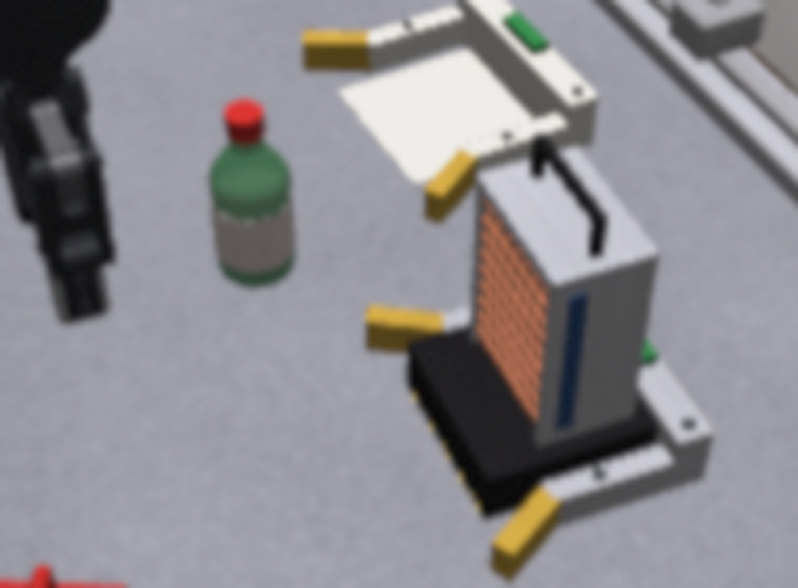

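View pics/top7c.png

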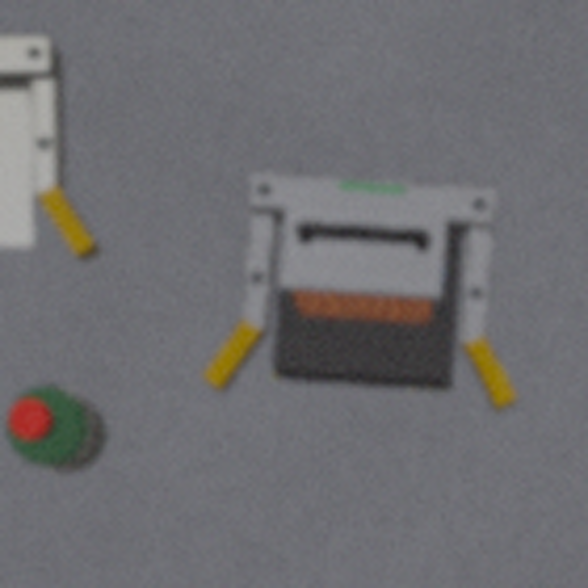

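View pics/side7.png

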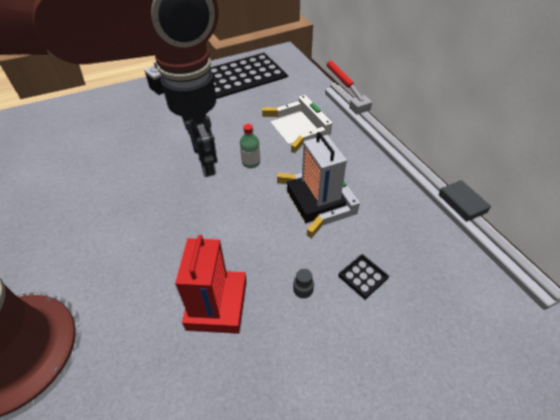

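The magazine stands upright in the dock at side (322,180), with only a sliver of yellow showing behind its rear face. Flask, lens and tray look untouched. Checking the fit by numbers.

```bash
python3 - <<'E'
from m import *
T=dict(RR=(441,300),RL=(280,290),bRR=(451,388),bRL=(277,377))
S=dict(RL=(475,178),RR=(553,283),FR=(657,255),bRR=(485,517),tRR=(487,480),tRL=(410,347),bRL=(410,388))
a=("top7","side7");k=((170,105),4.2,(190,100),4.2)
mag(*a,T,None,*k);mag(*a,None,S,*k);m=mag(*a,T,S,*k)
p,r=fit(pts(load("top7"),(170,105),4.2,[(451,388,(-.05,-.055,0)),(277,377,(-.05,.055,0))]),[.65,.07,0]);print("rear edge",p)
t0=load("top0")["img"].astype(int);t7=load("top7")["img"].astype(int)
for n,(u,v) in dict(flask=(182,206),lens=(332,228),tray=(341,183)).items():
    print(n,abs(t0-t7)[v-18:v+18,u-18:u+18].mean().round(2))
crop("side7",280,170,345,225,10,"side7z")
E
```

```text
mag [ 0.6479  0.0752 -0.0599] maxres 0.7 in dock [-0.0023 -0.0009] -0.001
mag [ 0.6495  0.0722 -0.07  ] maxres 1.7 in dock [-0.0006 -0.0037] -0.011
mag [ 0.6493  0.0736 -0.0654] maxres 1.7 in dock [-0.0009 -0.0024] -0.006
rear edge [ 0.64976838  0.07514752 -0.06003605]
flask 4.8
lens 4.91
tray 4.66
```

View pics/side7z.png

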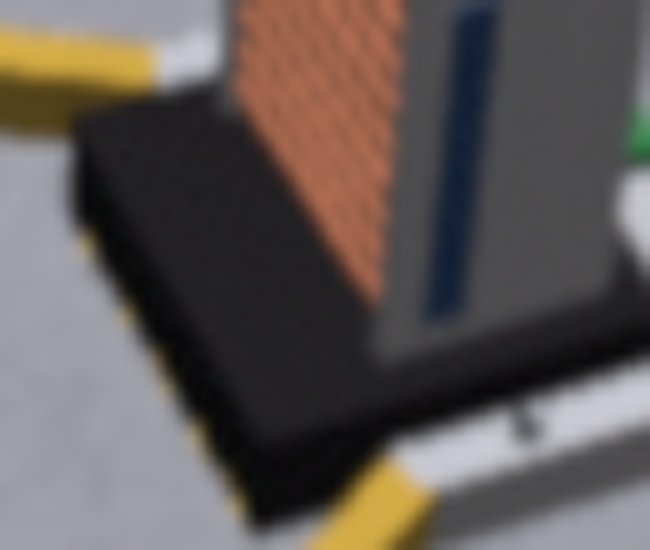

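```bash
python3 -c "
from station import ctrl
print(ctrl.finish_job())"
```

```text
the job is handed in; nothing more can be done
None
```

I pushed the silver magazine into the aluminium and yellow dock with two spread fingers placed low behind its black base. I turned it square on the way in and stopped when the wrist force rose to about 23 N with no further movement. Then I backed straight out, raised the arm clear and handed the job in at about 12 s.

**Last checks:**
- **Seating:** the combined fit puts the magazine within about 1 mm along the dock, 2.4 mm sideways and 0.006 rad of its place. The two cameras alone disagree slightly: -2.3 mm (top) against -0.6 mm (side) along the dock, and yaw -0.001 against -0.011 rad, about what the 2 mm calibration allows. Only an even hairline of yellow shows behind the rear face, which fits sitting square on the stop.
- **Upright:** it stands upright between the guides.
- **Flask, lens and tray:** comparing the top view before and after, all three spots differ by about the same small amount, which I took as image noise. They also look unmoved in the last side view.
- **Contact with the stack:** I saw none, but the clearance was only a few mm, and an upward force of up to 16 N appeared on the tool at the end of the push. I put that down to friction on the fingers and did not check it separately.

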